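# Slide a culture dish under the bridge lens and close the keeper

### The arm

A 7-joint arm with a two-finger parallel gripper is mounted at the origin on a cart in front of the work surface, level with it; the furniture and walls round the work are solid. World frame = base frame: x ahead of the robot, y to its left, z up, the work surface at z = 0. Lengths are in m, angles in rad, forces in N, time in s.
With the tool pointing down it reaches from about 0.4 to 0.85 m from the base axis. Payload 6.9 kg.
Tool frame: the origin (TCP) lies on the centre line of the jaws, within the pads' length; the fingertips stand 8 mm ahead of it and the grasp point (between the pads) lies 11 mm behind it; z points along the fingers, y is the line along which they close (so a half turn about z gives the same grasp; the last joint's range is limited). The gripper opens to 85 mm and grips with 20 to 120 N. Pads are 22 mm wide; open, the fingers measure 114 mm over their backs; the gripper's body (76 mm by 85 mm) begins 54 mm behind the grasp point. The pads swing forward as they close: fully open they stand 13 mm farther back than shut.
Start: joints at [1.25, 0.507, -0.238, 1.5, 0.126, 1.149, -0.155], TCP at [0.259, -0.569, 0.239] pointing down, gripper open.
Joint ranges: [-3.08, 3.08], [-0.24, 2.05], [-1.43, 1.35], [0, 2.5], [-1.52, 4.66], [0.17, 1.96], [-2.89, 2.89]. Speed limits (rad/s): [2.39, 2.39, 3.14, 3.14, 3.14, 3.14, 3.14].

### API

Orientations are given as a unit quaternion [x, y, z, w].
In Python, from rig import get_obs, get_image, get_calibration, order gives the robot as it stands.
- The arm moves only by the tool play_rows, never from a script. Its argument "rows" is a list of rows, each a list of 3 entries, a list of its own where there are three numbers: the closure, from -1 (fully open) to 1 (shut), so that 0 is half open, then the shift along the world's x, y, z normalised to -1 to 1, where 1 is 300 mm, then the turn, a rotation vector about the world's x, y, z normalised to -1 to 1, where 1 is pi rad. A call has 1 to 20 rows; each row is the pose to reach, as a shift and turn from the pose commanded when the call began, turning the shorter way round; what a row does not reach only later rows make up. A row lasts 1/10 s, in which the tool goes at most 50 mm and 8.59 degrees, less where a joint would pass 70% of its speed; a pose out of reach is approached as far as the arm can. A call with a number of a shift or a turn outside -1 to 1 is refused whole. A call with a gripper value outside its range is refused whole. The fingers move at their own pace and stop on an object; "newtons" is the grip in N (left out, the last holds). Time passes only in rows, so rows that repeat a pose let the fingers close. It gives the time, the measured TCP pose, the force, the opening and the grip force at its end, in the units of the state.
- get_obs(): the state, without advancing time (a new reading comes with each control period).
- get_image(name): name is "scene" or "side" or "wrist"; returns the picture (384x512x3 uint8, red, green, blue); there is no depth.
- get_calibration(name): a dict with "fov_y" (degrees; the focal length in pixels is half the picture's height over the tangent of half this angle, whatever the lens; pixels are square), "cx", "cy" (the principal point, pixels), "view" (4x4, takes a point from world to camera coordinates). Camera axes: x right, y down, z forward; pixel columns grow to the right and rows downward; lengths in m; the calibration is good to about 2 mm. The wrist camera is an equidistant fisheye: a pixel r from the principal point sees the ray r / f radians off the axis. A picture is of the moment at which its call begins: read the wrist's pose just before it. get_calibration takes no time and is no camera call; for the wrist camera it gives the pose at the moment of the call.
- order.close_job(): hands the job in; it is judged then, once.
The state is a dict: "clock": time; "joint_positions": joint angles; "qvel": joint speeds; "tau": joint torques, N m; "eef_pos": TCP position; "ee_rot": TCP orientation; "wrist_force": force on the tool from outside, world axes, zero at the start; "wrist_torque": the same for the moment, N m; "finger_gap": finger opening in m; "grasp_force": force on a finger pad.
Only numpy, scipy, OpenCV 4.12 (cv2) and the standard library are available. Lean on these libraries where they do the work, as an engineer would, in place of code of your own. Each camera call takes 0.05 s, during which the arm holds its last target. There are 200 camera calls.

### The job

Push the lidded dish with the grey-green medium, flat along the worktop and gently, in through the flared mouth of the dish viewer and under its low bridge until it is fully home against both brass stop pins. Then push the red-topped pin of the keeper arm round until the arm is fully shut behind the dish, and leave everything. Use the fingertips only: never grip, lift or tip the dish, and leave the pinkish dish and the other things on the table alone.

Things in the scene. Friction and masses are not known exactly. Their poses are not given: they have to be found in the camera images.
- green_dish: round lidded petri dish with GREY-GREEN medium, 61 mm in diameter, 15 mm high, about 50 g, lid fixed on; loose on the worktop. Origin at the centre of its underside. It starts to the left or the right of the viewer's front, with the pinkish dish on the other side
- pink_dish: the same kind of dish with PINKISH-TAN medium, 61 mm in diameter, 15 mm high, loose; origin at the centre of its underside. Leave it alone
- viewer: dish viewer, fixed: an aluminium bridge with a black lens ring across two dark steel rails 8 mm high, a paper-thin black sheet between. Origin on the worktop straight below the lens; +x is the way in (within 0.25 rad of straight ahead), y left, z up. Rails' inner faces at y = +-32 mm from x = -22 to 38 mm. A dish against both stop pins is centred here, its near edge at x = -30 mm
- viewer_lens (a point): centre of the lens opening in the bridge's underside, 18 mm above the viewer's origin. The bridge plate covers x = -23 to 23, y = -49 to 49 mm of the viewer, 18 to 23 mm above the worktop; the lens ring on it (43 mm across) ends at 38 mm. Posts below it stand outside the rails' inner faces
- viewer_pivot (a point): upright pivot axis of the keeper arm, at x = -37, y = -46 mm of the viewer, 22 mm above the worktop (clear above the hub, which ends at 17 mm)
- keeper_pin (a point): on the axis of the keeper's upright thumb pin (8 mm steel shank, red head of 12 mm diameter), 28 mm above the worktop, where the shank meets the head; the shank starts at 15 mm, the head ends at 37 mm. The pin stands on the end of the arm, 46 mm from the pivot
- keeper (a joint): angle of the keeper, a flat aluminium arm 8 mm wide, 9 to 14 mm above the worktop, with a 10 mm rubber pad at its end. 0 = shut (stop): it points along the viewer's +y, the pad about 1 mm behind a seated dish. Grows counter-clockwise from above: at 1.57 it points along -x, right of the mouth; stop at 2.5. Starts at 1.75 to 2.3; needs about 1 N at the pin, stays where it is left
- pond_jar: white-lidded specimen jar, 56 mm across, 72 mm high, loose; origin at the centre of its underside. Leave it alone
- red_dropper: amber dropper bottle with red collar, 33 mm across, 100 mm high, loose; origin at the centre of its underside. Leave it alone
- loupe: folded steel loupe, 30 x 43 x 15 mm, loose; origin at the centre of its underside. Leave it alone
- viewer_mouth (a point): middle of the viewer's open mouth, on the worktop at x = -60, y = 0 mm of the viewer. From x = -22 to -62 mm the rails flare out from y = +-32 to +-51 mm (walls 8 mm high and thick)
- viewer_stops (a point): midway between the two brass stop pins, on the worktop at x = 26 mm of the viewer; the pins (8 mm diameter, 13 mm high) stand 22 mm to either side (y = +-22 mm)
Not all that is in view belongs to the job. What is shaped like the viewer but pink is not meant.

How it is judged:
On the way, in this order (a step that is already met when the one before it is completed fails the run):
1. the grey-green dish lies under the bridge, home against the stop pins, with the keeper still open (horizontal distance between green_dish and viewer_lens below 0.006 m and value of joint keeper above 0.8 rad), for 0.2 s.
2. the keeper arm is shut behind the dish (value of joint keeper below 0.12 rad), for 0.2 s.
At the end, for the whole second after the job is handed in: the grey-green dish lies flat and still on the worktop within 5 mm of the point below the lens, the keeper arm is within 0.12 rad of shut, and the pinkish dish is within 15 mm of where it stood (horizontal distance between green_dish and viewer_lens below 0.005 m and height (world z) of green_dish below 0.002 m and angle between green_dish's own z axis and vertical below 0.04 rad and linear speed of green_dish below 0.01 m/s and value of joint keeper below 0.12 rad and distance of pink_dish from where it was at the start of the episode below 0.015 m); the robot touches nothing.
It fails at once if the grey-green dish is lifted off the worktop (more than 6 mm) (height (world z) of green_dish above 0.006 m).
It fails at once if the grey-green dish is tipped (more than 0.15 rad) (angle between green_dish's own z axis and vertical above 0.15 rad).
It fails at once if the grey-green dish is gripped or shoved hard (more than 25 N from the fingers) (contact force between the fingers and green_dish above 25 N).
It fails at once if the pinkish dish is moved (more than 15 mm) (distance of pink_dish from where it was at the start of the episode above 0.015 m).
It fails at once if the jar, dropper bottle or loupe is moved (more than 15 mm) (distance of any of pond_jar, red_dropper, loupe from where it was at the start of the episode above 0.015 m).
It also fails if it takes over 70 s, if anything falls off the work surface, if the arm or the gripper's body presses on something with over 40 N, if the wrist force passes 120 N, or if a joint passes its speed limit or range.

## Working session

There is one attempt and no reset: what is moved stays moved. The work goes in short steps, Python scripts to look and compute and a tool call to move; the robot and the scene stay as the last step left them, time stands still between calls to the robot, and variables do not carry over. Pictures are saved under pics/ and viewed, at most 10 in all, crops included, and the job is handed in when it is done.

Besides the shell and the picture viewer there is one more tool, called after ">>>" as name(argument=value, ...), one argument or row to a line, values as JSON. play_rows: Moves the arm, as the interface text tells. Its arguments: {"type":"object","properties":{"rows":{"type":"array","items":{"type":"array"}},"newtons":{"type":"number"}},"required":["rows"]}

```bash
mkdir -p pics; python3 - <<'E'
from rig import *
import cv2,numpy as np
ims=[]
for n in("scene","side"):
    im=get_image(n)[:,:,::-1]; cv2.imwrite(f"pics/{n}0.png",im); 
    c=get_calibration(n); print(n,c["fov_y"],c["cx"],c["cy"],np.round(c["view"],3).tolist())
o=get_obs();print(o["clock"],o["eef_pos"],o["ee_rot"],o["finger_gap"])
E
```

```text
scene 46.2564892188068 250.1476344966471 194.00248590243567 [[-0.78, -0.626, -0.001, 0.443], [-0.445, 0.556, -0.702, 0.283], [0.44, -0.547, -0.712, 1.015], [0.0, 0.0, 0.0, 1.0]]
side 47.442795501061916 254.43095223751172 188.76528763241882 [[0.969, -0.246, 0.0, -0.551], [-0.151, -0.597, -0.788, 0.146], [0.194, 0.764, -0.616, 0.85], [0.0, 0.0, 0.0, 1.0]]
0.1 [ 0.25848935 -0.5685586   0.23853114] [ 9.77309798e-01  2.11813461e-01 -1.89155129e-04 -7.61658553e-04] 0.08542149466053467
```

View pics/scene0.png

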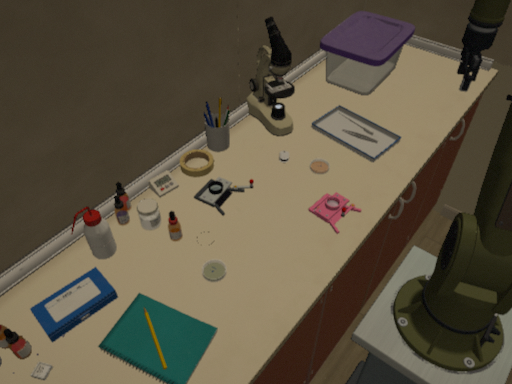

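View pics/side0.png

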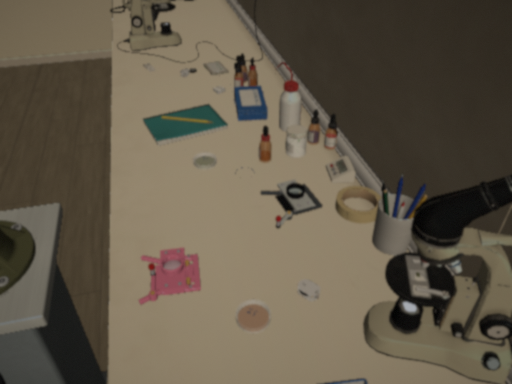

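The scene view shows the green dish at (214,270), the pink dish at (319,166), the viewer's lens ring at (216,188) and the red pin at (251,183). The side view has them at (205,160), (253,316), (296,189) and (278,219).

```bash
cat > h.py <<'E'
from rig import *
import cv2,numpy as np
def ray(n,u,v,c=None):
    c=c or get_calibration(n); V=np.array(c["view"]); R,t=V[:3,:3],V[:3,3]
    f=192/np.tan(np.radians(c["fov_y"]/2)); p=np.array([u-c["cx"],v-c["cy"]])/f
    if n=="wrist":
        r=np.hypot(*p); d=np.r_[np.sin(r)*p/max(r,1e-9),np.cos(r)]
    else: d=np.r_[p,1]
    return -R.T@t,R.T@d
def onz(n,u,v,z,c=None):
    o,d=ray(n,u,v,c); return np.round(o+d*(z-o[2])/d[2],4)
def proj(n,P,c=None):
    c=c or get_calibration(n); V=np.array(c["view"]); q=V[:3,:3]@P+V[:3,3]
    f=192/np.tan(np.radians(c["fov_y"]/2))
    if n=="wrist":
        s=np.hypot(q[0],q[1]); k=f*np.arctan2(s,q[2])/max(s,1e-9)
    else: k=f/q[2]
    return np.array([c["cx"]+k*q[0],c["cy"]+k*q[1]])
E
python3 - <<'E'
from h import *
for nm,z,a,b in(("green",.012,(214,270),(205,160)),("pink",.012,(319,166),(253,316)),("lens",.035,(216,187),(296,189)),("pin",.032,(251,183),(278,219)),("jar",.07,(148,207),(296,130)),("dropper",.05,(175,226),(265,145)),("loupe",.01,(284,156),(309,290))):
    print(nm,onz("scene",*a,z),onz("side",*b,z))
a=cv2.imread("pics/scene0.png")[140:300,120:340]; cv2.imwrite("pics/c0.png",cv2.resize(a,None,fx=3.6,fy=3.6,interpolation=cv2.INTER_CUBIC))
E
```

```text
green [0.4935 0.2341 0.012 ] [0.4958 0.2255 0.012 ]
pink [ 0.499  -0.2469  0.012 ] [ 0.4999 -0.2594  0.012 ]
lens [0.6656 0.0323 0.035 ] [0.6712 0.0274 0.035 ]
pin [ 0.6007 -0.0443  0.032 ] [ 0.6044 -0.0557  0.032 ]
jar [0.7286 0.2228 0.07  ] [0.7328 0.2176 0.07  ]
dropper [0.6418 0.2142 0.05  ] [0.6459 0.1987 0.05  ]
loupe [ 0.6102 -0.2204  0.01  ] [ 0.6115 -0.2291  0.01  ]
```

View pics/c0.png

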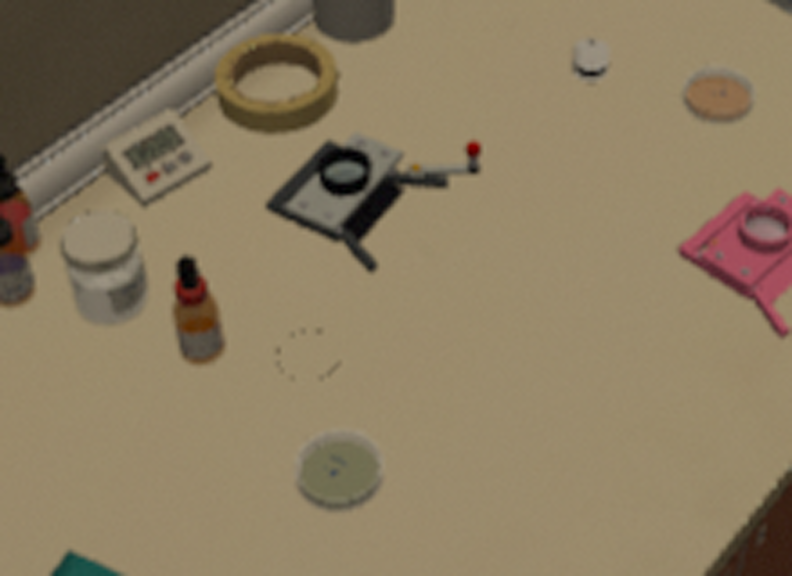

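>>> play_rows(
  rows=[
    [0.4, [0.43, 1, 0.33], [0, 0, 0]],
    [0.4, [0.43, 1, 0.33], [0, 0, 0]],
    [0.4, [0.43, 1, 0.33], [0, 0, 0]],
    [0.4, [0.43, 1, 0.33], [0, 0, 0]],
    [0.4, [0.43, 1, 0.33], [0, 0, 0]],
    [0.4, [0.43, 1, 0.33], [0, 0, 0]],
    [0.4, [0.43, 1, 0.33], [0, 0, 0]],
    [0.4, [0.43, 1, 0.33], [0, 0, 0]],
  ],
)

```text
clock: 0.9
eef_pos: [0.3908, -0.2634, 0.3402]
ee_rot: [0.976, 0.216, 0.002, 0.0]
wrist_force: [0.2, -0.1, -0.8]
finger_gap: 0.0258
grasp_force: 0.0
```

>>> play_rows(
  rows=[
    [0.4, [0.5, 1, 0.1], [0, 0, 0]],
    [0.4, [0.5, 1, 0.1], [0, 0, 0]],
    [0.4, [0.5, 1, 0.1], [0, 0, 0]],
    [0.4, [0.5, 1, 0.1], [0, 0, 0]],
    [0.4, [0.5, 1, 0.1], [0, 0, 0]],
    [0.4, [0.5, 1, 0.1], [0, 0, 0]],
    [0.4, [0.5, 1, 0.1], [0, 0, 0]],
    [0.4, [0.5, 1, 0.1], [0, 0, 0]],
    [0.4, [0.5, 1, 0.1], [0, 0, 0]],
  ],
)

```text
clock: 1.8
eef_pos: [0.5378, 0.0311, 0.3674]
ee_rot: [0.977, 0.212, -0.001, -0.0]
wrist_force: [-0.4, -1.2, -0.6]
finger_gap: 0.0255
grasp_force: 0.0
```

```bash
python3 - <<'E'
from h import *
o=get_obs();print(o["clock"],o["eef_pos"],o["ee_rot"],o["finger_gap"])
c=get_calibration("wrist");im=get_image("wrist")[:,:,::-1];cv2.imwrite("pics/w0.png",im)
print(c["fov_y"],c["cx"],c["cy"],np.round(c["view"],4).tolist())
cv2.imwrite("pics/w0b.png",cv2.resize(im,(800,600),interpolation=cv2.INTER_CUBIC))
E
```

```text
1.8 [0.53775778 0.03108457 0.36743611] [ 9.77161095e-01  2.12498509e-01 -7.55213173e-04 -8.32594533e-05] 0.02551895905958167
65.70646984690485 256.5960505258126 193.7456858801671 [[0.4153, -0.9097, -0.0007, -0.1951], [-0.8766, -0.4004, 0.267, 0.4127], [-0.2431, -0.1102, -0.9637, 0.6357], [0.0, 0.0, 0.0, 1.0]]
```

View pics/w0b.png

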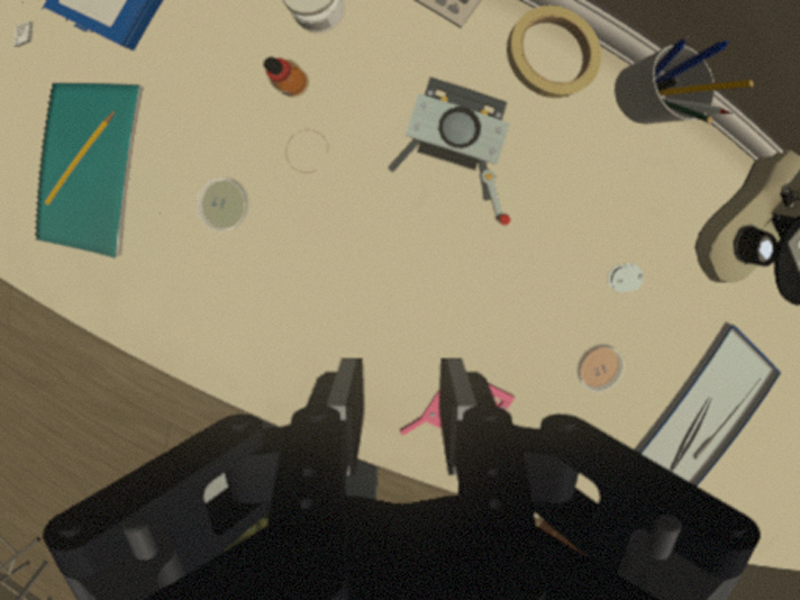

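The wrist view (enlarged 1.5625x) shows the lens ring at (460,126), the red pin head at (503,219), the green dish at (222,204) and bridge plate corners near (417,94), (509,126), (498,163) and (407,132). I'll turn these into positions.

```bash
python3 - <<'E'
from h import *
k=1.5625
P={}
for nm,z,a in(("green",.012,(222.5,204)),("ring",.038,(460,126)),("pin",.035,(503.5,219)),("pivot",.017,(488,174)),("B1",.023,(417,94)),("B2",.023,(509,126)),("B3",.023,(498,163)),("B4",.023,(407,132)),("note",.01,(142,85)),("note2",.01,(117,257)),("drop",.0,(290,85)),("flareL",.008,(393,168)),("pink",.012,(600,367))):
    P[nm]=onz("wrist",a[0]/k,a[1]/k,z); print(nm,P[nm])
for a,b in(("B1","B2"),("B4","B3")): d=P[a]-P[b];print("len",np.hypot(*d[:2]),"yaw",np.arctan2(-d[0],d[1]))
print((P["B1"]+P["B2"]+P["B3"]+P["B4"])/4)
print("lensring scene/side refs")
im=cv2.imread("pics/w0.png")[30:150,230:350];cv2.imwrite("pics/w0c.png",cv2.resize(im,(600,600),interpolation=cv2.INTER_CUBIC))
E
```

```text
green [0.4949 0.2263 0.012 ]
ring [0.6688 0.0252 0.038 ]
pin [ 0.6032 -0.0555  0.035 ]
pivot [ 0.6391 -0.024   0.017 ]
B1 [0.6829 0.0777 0.023 ]
B2 [ 0.6944 -0.0215  0.023 ]
B3 [ 0.6537 -0.0276  0.023 ]
B4 [0.6422 0.0704 0.023 ]
note [0.5875 0.3828 0.01  ]
note2 [0.3818 0.3417 0.01  ]
drop [0.6435 0.2097 0.    ]
flareL [0.6025 0.0683 0.008 ]
pink [ 0.4998 -0.2556  0.012 ]
len 0.09986435800624767 yaw 0.11541224449793777
len 0.09867243789427724 yaw 0.11681271141979807
[0.6683  0.02475 0.023  ]
lensring scene/side refs
```

View pics/w0c.png

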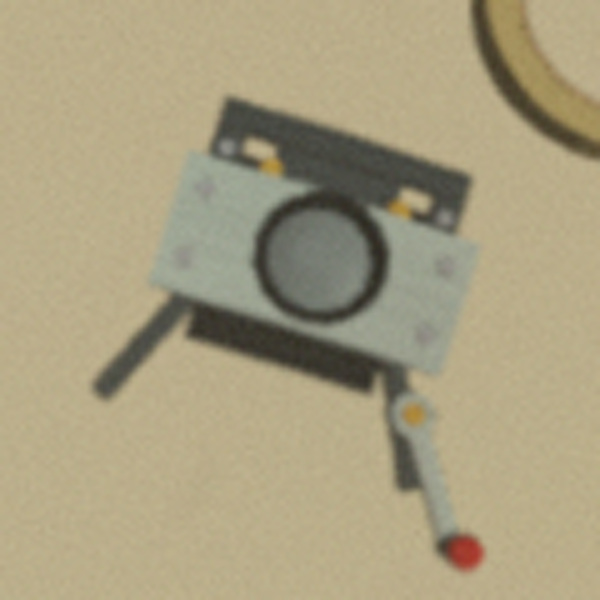

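The close crop shows the viewer (yaw about 0.12, lens near (0.6685, 0.025)) and the keeper open at about 2.17 rad. Next I'll estimate the fingertip height from the same picture, then move behind the dish.

```bash
python3 - <<'E'
from h import *
from scipy.spatial.transform import Rotation as Rn
o=get_obs(); R=Rn.from_quat(o["ee_rot"]).as_matrix(); p=o["eef_pos"]; print(o["joint_positions"].__class__, np.round(o["joint_positions"],2))
for u,s in((363,-1),(441,1)):
    c0,d=ray("wrist",u/1.5625,358/1.5625); c=R.T@(c0-p); e=R.T@d
    t=(s*.01275-c[1])/e[1]; print("plane y:",np.round(c+t*e,4)); t=(.011-c[0])/e[0]; print("plane x:",np.round(c+t*e,4))
print(np.round(c,3))
E
```

```text
<class 'numpy.ndarray'> [ 0.27  0.32 -0.54  1.49  0.17  1.39 -1.42]
plane y: [ 0.0049 -0.0127  0.0123]
plane x: [ 0.011  -0.0114 -0.0025]
plane y: [ 0.0103  0.0127 -0.0008]
plane x: [ 0.011   0.0126 -0.0025]
[ 0.065  0.    -0.135]
```

>>> play_rows(
  rows=[
    [0.4, [-0.2, 0.84, -0.45], [0, 0, -0.544]],
    [0.4, [-0.2, 0.84, -0.45], [0, 0, -0.544]],
    [0.4, [-0.2, 0.84, -0.45], [0, 0, -0.544]],
    [0.4, [-0.2, 0.84, -0.45], [0, 0, -0.544]],
    [0.4, [-0.2, 0.84, -0.45], [0, 0, -0.544]],
    [0.4, [-0.2, 0.84, -0.45], [0, 0, -0.544]],
    [0.4, [-0.2, 0.84, -0.45], [0, 0, -0.544]],
    [0.4, [-0.2, 0.84, -0.45], [0, 0, -0.544]],
    [0.4, [-0.2, 0.84, -0.45], [0, 0, -0.544]],
    [0.4, [-0.2, 0.84, -0.45], [0, 0, -0.544]],
    [0.4, [-0.2, 0.84, -0.45], [0, 0, -0.544]],
    [0.4, [-0.2, 0.84, -0.45], [0, 0, -0.544]],
    [0.4, [-0.2, 0.84, -0.45], [0, 0, -0.544]],
  ],
)

```text
clock: 3.15
eef_pos: [0.4783, 0.2804, 0.2336]
ee_rot: [0.81, -0.586, -0.001, 0.001]
wrist_force: [1.8, -0.5, -2.7]
finger_gap: 0.0256
grasp_force: 0.0
```

```bash
python3 - <<'E'
from h import *
o=get_obs(); print(o["clock"],o["eef_pos"],o["ee_rot"],np.round(o["joint_positions"],2))
im=get_image("wrist")[:,:,::-1];cv2.imwrite("pics/w1.png",im)
cv2.imwrite("pics/w1b.png",cv2.resize(im,(800,600),interpolation=cv2.INTER_CUBIC))
E
```

```text
3.15 [0.47830581 0.28043353 0.23362972] [ 8.09972696e-01 -5.86466460e-01 -8.65014253e-04  7.58390621e-04] [-1.16  0.56  0.97  1.71 -0.5   1.15 -2.88]
```

View pics/w1b.png

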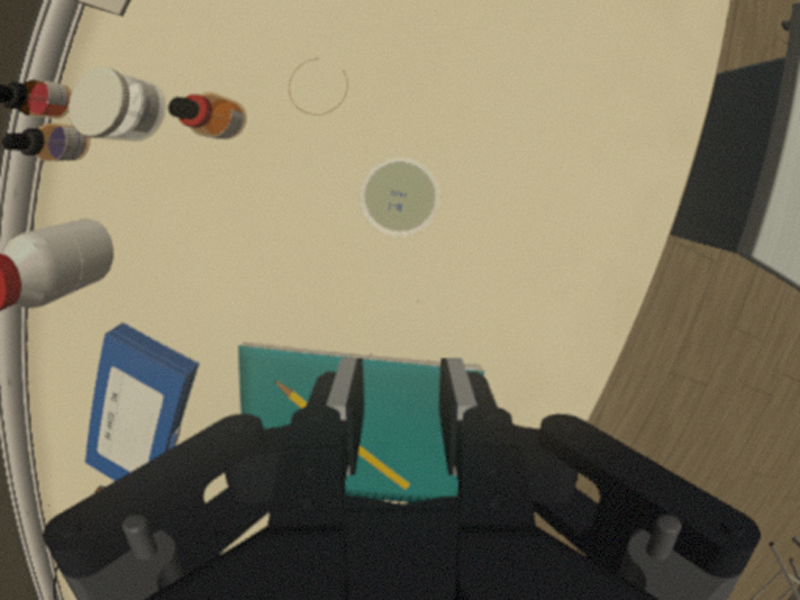

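The dish sits straight ahead at (400,197), but joint 7 is at its limit this way round. I'll use the half-turned tool instead, since the fingers are symmetric.

>>> play_rows(
  rows=[
    [0.4, [0, 0, 0], [0, 0, 0.5]],
    [0.4, [0, 0, 0], [0, 0, 0.5]],
    [0.4, [0, 0, 0], [0, 0, 0.5]],
    [0.4, [0, 0, 0], [0, 0, 0.5]],
    [0.4, [0, 0, 0], [0, 0, 0.5]],
    [0.4, [0, 0, 0], [0, 0, 0.5]],
    [0.4, [0, 0, 0], [0, 0, 0.5]],
    [0.4, [0, 0, 0], [0, 0, 0.5]],
    [0.4, [0, 0, 0], [0, 0, 0.5]],
    [0.4, [0, 0, 0], [0, 0, 0.5]],
    [0.4, [0, 0, 0], [0, 0, 0.5]],
  ],
)

```text
clock: 4.3
eef_pos: [0.4781, 0.2809, 0.2329]
ee_rot: [0.986, 0.165, 0.001, 0.002]
wrist_force: [-0.6, 0.3, -0.2]
finger_gap: 0.026
grasp_force: 0.0
```

>>> play_rows(
  rows=[
    [0.4, [0, 0.013, -0.4], [0, 0, 0.5]],
    [0.4, [0, 0.013, -0.4], [0, 0, 0.5]],
    [0.4, [0, 0.013, -0.4], [0, 0, 0.5]],
    [0.4, [0, 0.013, -0.4], [0, 0, 0.5]],
    [0.4, [0, 0.013, -0.4], [0, 0, 0.5]],
    [0.4, [0, 0.013, -0.4], [0, 0, 0.5]],
    [0.4, [0, 0.013, -0.4], [0, 0, 0.5]],
    [0.4, [0, 0.013, -0.4], [0, 0, 0.5]],
    [0.4, [0, 0.013, -0.4], [0, 0, 0.5]],
    [0.4, [0, 0.013, -0.4], [0, 0, 0.5]],
    [0.4, [0, 0.013, -0.4], [0, 0, 0.5]],
  ],
)

```text
clock: 5.4
eef_pos: [0.4784, 0.2853, 0.1132]
ee_rot: [0.581, 0.814, 0.003, 0.002]
wrist_force: [0.3, -0.0, 0.7]
finger_gap: 0.0256
grasp_force: 0.0
```

```bash
python3 - <<'E'
from h import *
o=get_obs(); print(o["clock"],o["eef_pos"],o["ee_rot"],np.round(o["joint_positions"],2))
im=get_image("side")[:,:,::-1];a=im[110:230,130:290]
cv2.imwrite("pics/s1.png",cv2.resize(a,(800,600),interpolation=cv2.INTER_CUBIC))
E
```

```text
5.4 [0.47835752 0.28526234 0.1132296 ] [0.58050935 0.81424573 0.0030796  0.00181565] [-0.57  0.53 -0.01  1.86  0.01  0.75 -0.26]
```

View pics/s1.png

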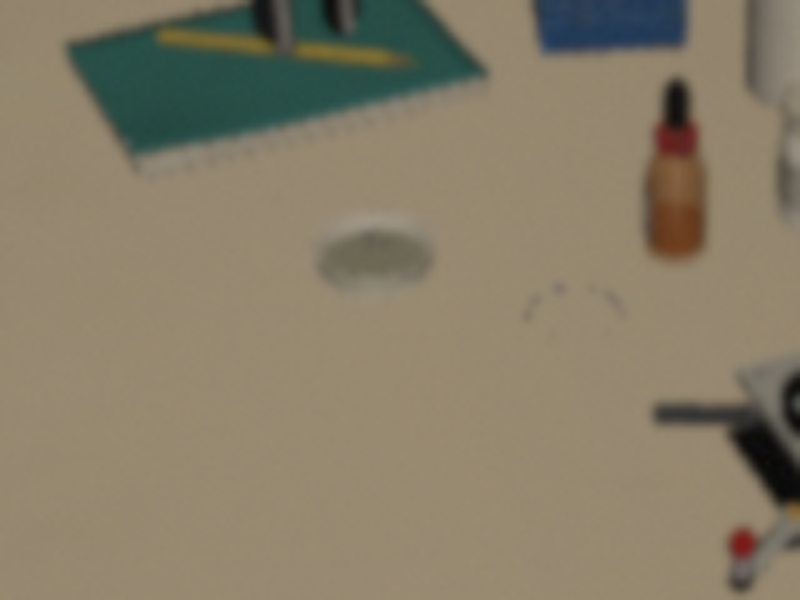

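The fingers are above and behind the dish (fingertips at (285,45) and (345,30)), with clear worktop in between. Now I'll descend stepwise and watch the force.

>>> play_rows(
  rows=[
    [0.4, [0, 0, -0.15], [0, 0, 0]],
    [0.4, [0, 0, -0.28], [0, 0, 0]],
    [0.4, [0, 0, -0.3], [0, 0, 0]],
    [0.4, [0, 0, -0.3], [0, 0, 0]],
  ],
)

```text
clock: 5.85
eef_pos: [0.4773, 0.2856, 0.0222]
ee_rot: [0.584, 0.812, 0.001, 0.001]
wrist_force: [0.2, -0.2, 0.4]
finger_gap: 0.0258
grasp_force: 0.0
```

>>> play_rows(
  rows=[
    [0.4, [0, 0, -0.012], [0, 0, 0]],
    [0.4, [0, 0, -0.02], [0, 0, 0]],
    [0.4, [0, 0, -0.02], [0, 0, 0]],
  ],
)

```text
clock: 6.15
eef_pos: [0.478, 0.2868, 0.0175]
ee_rot: [0.583, 0.812, 0.003, 0.002]
wrist_force: [0.3, 0.0, 0.3]
finger_gap: 0.0257
grasp_force: 0.0
```

>>> play_rows(
  rows=[
    [0.4, [0, 0, -0.01], [0, 0, 0]],
    [0.4, [0, 0, -0.014], [0, 0, 0]],
    [0.4, [0, 0, -0.014], [0, 0, 0]],
  ],
)

```text
clock: 6.45
eef_pos: [0.4773, 0.2865, 0.0122]
ee_rot: [0.583, 0.812, 0.002, 0.001]
wrist_force: [0.8, 0.1, 0.2]
finger_gap: 0.0255
grasp_force: 0.0
```

>>> play_rows(
  rows=[
    [0.4, [0.005, -0.016, -0.007], [0, 0, -0.011]],
    [0.4, [0.01, -0.032, -0.007], [0, 0, -0.011]],
    [0.4, [0.014, -0.048, -0.007], [0, 0, -0.011]],
    [0.4, [0.019, -0.064, -0.007], [0, 0, -0.011]],
    [0.4, [0.024, -0.08, -0.007], [0, 0, -0.011]],
    [0.4, [0.031, -0.104, -0.007], [0, 0, -0.011]],
    [0.4, [0.041, -0.136, -0.007], [0, 0, -0.011]],
    [0.4, [0.05, -0.168, -0.007], [0, 0, -0.011]],
    [0.4, [0.06, -0.2, -0.007], [0, 0, -0.011]],
    [0.4, [0.069, -0.232, -0.007], [0, 0, -0.011]],
    [0.4, [0.079, -0.264, -0.007], [0, 0, -0.011]],
    [0.4, [0.088, -0.296, -0.007], [0, 0, -0.011]],
    [0.4, [0.098, -0.328, -0.007], [0, 0, -0.011]],
  ],
)

```text
clock: 7.75
eef_pos: [0.507, 0.1872, 0.0101]
ee_rot: [0.597, 0.802, 0.002, 0.001]
wrist_force: [1.2, -0.2, -0.3]
finger_gap: 0.0259
grasp_force: 0.1
```

```bash
python3 - <<'E'
from h import *
o=get_obs(); print(o["clock"],o["eef_pos"],o["wrist_force"])
for n in("scene","side"):
    im=get_image(n)[:,:,::-1]; cv2.imwrite(f"pics/{n}2.png",im)
u,v=map(int,proj("side",o["eef_pos"])); im=cv2.imread("pics/side2.png"); print(u,v)
cv2.imwrite("pics/s2.png",cv2.resize(im[v-45:v+45,u-60:u+60],(800,600),interpolation=cv2.INTER_CUBIC))
E
```

```text
7.75 [0.50703971 0.18719775 0.0100919 ] [ 1.21502838 -0.24472889 -0.28390909]
212 168
```

View pics/s2.png

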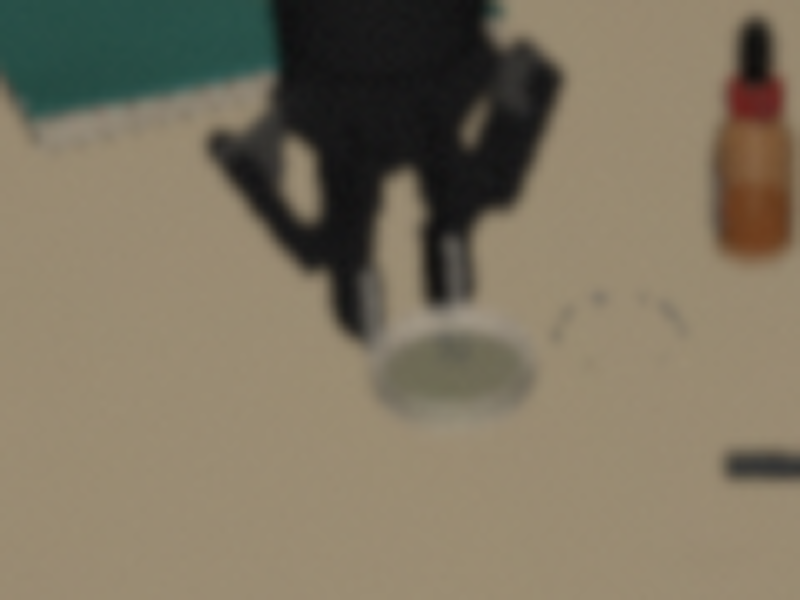

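The dish is cradled straight ahead of both fingertips (dish at (455,365), fingertips at (365,330) and (455,300)). I'll carry on to the start point in front of the mouth.

>>> play_rows(
  rows=[
    [0.4, [0.01, -0.033, 0], [0, 0, 0]],
    [0.4, [0.02, -0.066, 0], [0, 0, 0]],
    [0.4, [0.03, -0.099, 0], [0, 0, 0]],
    [0.4, [0.04, -0.132, 0], [0, 0, 0]],
    [0.4, [0.05, -0.165, 0], [0, 0, 0]],
    [0.4, [0.06, -0.198, 0], [0, 0, 0]],
    [0.4, [0.07, -0.231, 0], [0, 0, 0]],
    [0.4, [0.08, -0.264, 0], [0, 0, 0]],
    [0.4, [0.09, -0.297, 0], [0, 0, 0]],
    [0.4, [0.1, -0.33, 0], [0, 0, 0]],
    [0.4, [0.11, -0.363, 0], [0, 0, 0]],
    [0.4, [0.12, -0.396, 0], [0, 0, 0]],
    [0.4, [0.129, -0.425, 0], [0, 0, 0]],
    [0.4, [0.134, -0.445, 0], [0, 0, 0]],
    [0.4, [0.137, -0.459, 0], [0, 0, 0]],
    [0.4, [0.137, -0.459, 0], [0, 0, 0]],
  ],
)

```text
clock: 9.45
eef_pos: [0.548, 0.0497, 0.0101]
ee_rot: [0.597, 0.802, 0.002, 0.002]
wrist_force: [-0.2, -0.3, -1.0]
finger_gap: 0.0262
grasp_force: 0.0
```

>>> play_rows(
  rows=[
    [0.4, [-0.015, 0.05, 0], [0, 0, 0]],
    [0.4, [-0.03, 0.1, 0], [0, 0, 0]],
    [0.4, [-0.03, 0.1, 0.16], [0, 0, 0]],
    [0.4, [-0.05, 0.1, 0.3], [0, 0, 0]],
    [0.4, [-0.15, 0, 0.4], [0, 0, -0.05]],
    [0.4, [-0.26, -0.1, 0.5], [0, 0, -0.1]],
    [0.4, [-0.26, -0.17, 0.6], [0, 0, -0.15]],
    [0.4, [-0.26, -0.17, 0.6], [0, 0, -0.2]],
    [0.4, [-0.26, -0.17, 0.6], [0, 0, -0.25]],
    [0.4, [-0.26, -0.17, 0.6], [0, 0, -0.3]],
    [0.4, [-0.26, -0.17, 0.6], [0, 0, -0.35]],
    [0.4, [-0.26, -0.17, 0.6], [0, 0, -0.4]],
    [0.4, [-0.26, -0.17, 0.6], [0, 0, -0.45]],
    [0.4, [-0.26, -0.17, 0.6], [0, 0, -0.5]],
    [0.4, [-0.26, -0.17, 0.6], [0, 0, -0.55]],
    [0.4, [-0.26, -0.17, 0.6], [0, 0, -0.55]],
    [0.4, [-0.26, -0.17, 0.6], [0, 0, -0.55]],
  ],
)

```text
clock: 11.15
eef_pos: [0.4698, 0.0, 0.1901]
ee_rot: [0.998, 0.067, 0.0, 0.002]
wrist_force: [0.7, 0.4, 0.5]
finger_gap: 0.0256
grasp_force: 0.0
```

```bash
python3 - <<'E'
from h import *
o=get_obs(); print(o["clock"],o["eef_pos"],o["ee_rot"],np.round(o["joint_positions"],2))
im=get_image("wrist")[:,:,::-1];cv2.imwrite("pics/w3.png",im)
cv2.imwrite("pics/w3b.png",cv2.resize(im,(800,600),interpolation=cv2.INTER_CUBIC))
E
```

```text
11.15 [4.69772353e-01 2.77675411e-05 1.90072715e-01] [9.97752691e-01 6.69590593e-02 5.70480598e-05 2.45960359e-03] [-0.34  0.34  0.39  1.97 -0.16  0.86 -1.3 ]
```

View pics/w3b.png

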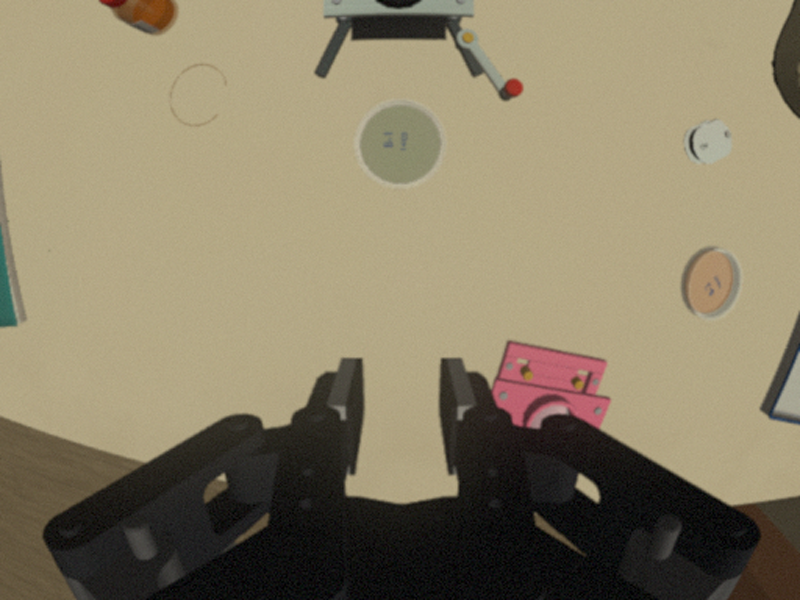

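The green dish at (400,143) sits centred in front of the mouth. The viewer's edges are level in the picture, so the tool yaw matches the viewer's.

```bash
python3 - <<'E'
from h import *
k=1.5625
for nm,z,a in(("green",.012,(400,143.5)),("Bl",.023,(325,16)),("Br",.023,(473,14)),("shL",.0,(353,38)),("shR",0,(446,38)),("fL",.008,(321,74)),("fR",.008,(478,73)),("pinkTL",.008,(509,343)),("pinkBL",.023,(497,380)),("pivot",.017,(467,37)),("pin",.037,(514,87))):
    print(nm,onz("wrist",a[0]/k,a[1]/k,z))
L=np.array([.6685,.025]);
for y in(.12,.13,.14):
    e=np.array([np.cos(y),np.sin(y)]);print(y,L-.11*e,L-.039*e)
E
```

```text
green [0.5576 0.011  0.012 ]
Bl [0.6382 0.0717 0.023 ]
Br [ 0.6529 -0.0241  0.023 ]
shL [0.6307 0.0541 0.    ]
shR [ 0.6396 -0.01    0.    ]
fL [0.6002 0.0709 0.008 ]
fR [ 0.6154 -0.0345  0.008 ]
pinkTL [ 0.4283 -0.0884  0.008 ]
pinkBL [ 0.404  -0.0811  0.023 ]
pivot [ 0.6374 -0.0228  0.017 ]
pin [ 0.6035 -0.0542  0.037 ]
0.12 [0.55929105 0.01183166] [0.62978046 0.02033122]
0.13 [0.55942819 0.01074024] [0.62982909 0.01994427]
0.14 [0.55957624 0.00965026] [0.62988158 0.01955782]
```

>>> play_rows(
  rows=[
    [0.4, [0.09, 0.01, -0.15], [0, 0, 0]],
    [0.4, [0.09, 0.01, -0.3], [0, 0, 0]],
    [0.4, [0.09, 0.01, -0.45], [0, 0, 0]],
    [0.4, [0.09, 0.01, -0.56], [0, 0, 0]],
    [0.4, [0.09, 0.01, -0.6], [0, 0, 0]],
    [0.4, [0.09, 0.01, -0.6], [0, 0, 0]],
  ],
)

```text
clock: 11.8
eef_pos: [0.4962, 0.0024, 0.0097]
ee_rot: [0.998, 0.068, -0.001, 0.002]
wrist_force: [0.6, -0.5, -0.1]
finger_gap: 0.0256
grasp_force: 0.0
```

>>> play_rows(
  rows=[
    [0.4, [0.033, 0.004, 0], [0, 0, 0]],
    [0.4, [0.05, 0.007, 0], [0, 0, 0]],
    [0.4, [0.066, 0.009, 0], [0, 0, 0]],
    [0.4, [0.083, 0.011, 0], [0, 0, 0]],
    [0.4, [0.106, 0.014, 0], [0, 0, 0]],
    [0.4, [0.132, 0.018, 0], [0, 0, 0]],
    [0.4, [0.158, 0.021, 0], [0, 0, 0]],
    [0.4, [0.185, 0.025, 0], [0, 0, 0]],
    [0.4, [0.211, 0.029, 0], [0, 0, 0]],
    [0.4, [0.238, 0.033, 0], [0, 0, 0]],
    [0.4, [0.264, 0.037, 0], [0, 0, 0]],
    [0.4, [0.29, 0.041, 0], [0, 0, 0]],
    [0.4, [0.317, 0.045, 0], [0, 0, 0]],
    [0.4, [0.317, 0.045, 0], [0, 0, 0]],
  ],
)

```text
clock: 13.2
eef_pos: [0.5935, 0.0161, 0.0101]
ee_rot: [0.998, 0.067, 0.001, 0.003]
wrist_force: [0.1, -0.4, -0.5]
finger_gap: 0.0255
grasp_force: 0.0
```

>>> play_rows(
  rows=[
    [0.4, [0.015, 0.002, 0], [0, 0, 0]],
    [0.4, [0.03, 0.004, 0], [0, 0, 0]],
    [0.4, [0.045, 0.006, 0], [0, 0, 0]],
    [0.4, [0.06, 0.008, 0], [0, 0, 0]],
    [0.4, [0.075, 0.01, 0], [0, 0, 0]],
    [0.4, [0.09, 0.012, 0], [0, 0, 0]],
    [0.4, [0.1, 0.013, 0], [0, 0, 0]],
    [0.4, [0.1, 0.013, 0], [0, 0, 0]],
  ],
)

```text
clock: 14.0
eef_pos: [0.6226, 0.0198, 0.0101]
ee_rot: [0.998, 0.067, 0.0, 0.003]
wrist_force: [0.0, 0.3, -0.1]
finger_gap: 0.0256
grasp_force: 0.0
```

```bash
python3 - <<'E'
from h import *
o=get_obs(); print(o["clock"],o["eef_pos"],o["wrist_force"])
im=get_image("wrist")[:,:,::-1]
ims=[cv2.resize(im[80:384,100:420],(400,380),interpolation=cv2.INTER_CUBIC)]
for n in("scene",):
    im=get_image(n)[:,:,::-1];u,v=map(int,proj(n,np.array([.64,.02,.02])));ims.append(cv2.resize(im[v-38:v+38,u-40:u+40],(400,380),interpolation=cv2.INTER_CUBIC))
cv2.imwrite("pics/m4.png",np.hstack(ims))
E
```

```text
14.0 [0.62263088 0.01984724 0.01013038] [ 0.04293427  0.34901579 -0.1128961 ]
```

View pics/m4.png

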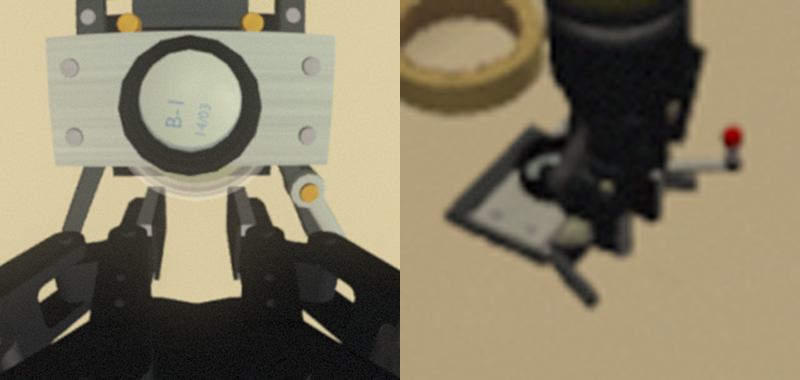

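The dish is under the bridge, centred between the rails, with its rear rim against both fingertips. Now I'll creep it home by force.

>>> play_rows(
  rows=[
    [0.4, [0.0067, 0.0009, 0], [0, 0, 0]],
    [0.4, [0.0132, 0.0018, 0], [0, 0, 0]],
    [0.4, [0.0165, 0.0022, 0], [0, 0, 0]],
    [0.4, [0.0165, 0.0022, 0], [0, 0, 0]],
  ],
)

```text
clock: 14.5
eef_pos: [0.6272, 0.0205, 0.0101]
ee_rot: [0.998, 0.067, 0.0, 0.003]
wrist_force: [0.8, 0.3, 0.2]
finger_gap: 0.0259
grasp_force: 0.0
```

>>> play_rows(
  rows=[
    [0.4, [0.0033, 0.0004, 0], [0, 0, 0]],
    [0.4, [0.005, 0.0007, 0], [0, 0, 0]],
    [0.4, [0.005, 0.0007, 0], [0, 0, 0]],
  ],
)

```text
clock: 14.8
eef_pos: [0.6286, 0.0206, 0.0101]
ee_rot: [0.998, 0.067, 0.0, 0.003]
wrist_force: [0.4, -0.9, 0.3]
finger_gap: 0.0257
grasp_force: 0.1
```

>>> play_rows(
  rows=[
    [0.4, [0.0033, 0.0004, 0], [0, 0, 0]],
    [0.4, [0.0033, 0.0004, 0], [0, 0, 0]],
    [0.4, [0.0033, 0.0004, 0], [0, 0, 0]],
  ],
)

```text
clock: 15.1
eef_pos: [0.6292, 0.0207, 0.01]
ee_rot: [0.998, 0.067, -0.0, 0.002]
wrist_force: [-2.4, -0.7, 0.8]
finger_gap: 0.0253
grasp_force: 0.8
```

>>> play_rows(
  rows=[
    [0.4, [0.0033, 0.0004, 0], [0, 0, 0]],
    [0.4, [0.0033, 0.0004, 0], [0, 0, 0]],
    [0.4, [0.0033, 0.0004, 0], [0, 0, 0]],
  ],
)

```text
clock: 15.4
eef_pos: [0.6295, 0.0208, 0.0099]
ee_rot: [0.998, 0.067, -0.001, 0.002]
wrist_force: [-5.8, 0.5, 2.1]
finger_gap: 0.0258
grasp_force: 2.6
```

The force rises exactly at the expected place (TCP 39 mm behind the lens), so the dish is home. I'll back off, close the fingers, and work out the keeper arc.

>>> play_rows(
  rows=[
    [0.4, [-0.05, -0.007, 0], [0, 0, 0]],
    [0.4, [-0.12, -0.016, 0], [0, 0, 0]],
    [0.4, [-0.15, -0.02, 0.1], [0, 0, 0]],
    [1, [-0.15, -0.02, 0.25], [0, 0, 0]],
    [1, [-0.15, -0.02, 0.4], [0, 0, 0]],
    [1, [-0.15, -0.02, 0.4], [0, 0, 0]],
    [1, [-0.15, -0.02, 0.4], [0, 0, 0]],
  ],
)

```text
clock: 16.1
eef_pos: [0.5871, 0.015, 0.1318]
ee_rot: [0.998, 0.067, 0.003, 0.002]
wrist_force: [-0.7, 0.4, -0.1]
finger_gap: 0.0001
grasp_force: 0.0
```

```bash
cat > arc.py <<'E'
from h import *
from scipy.spatial.transform import Rotation as Rn
def tgt(th,D,P=(.638,-.0238),yaw=.135,z=.032):
    f=th+yaw+np.pi/2; r=np.array([np.cos(f),np.sin(f)]); t=np.array([np.sin(f),-np.cos(f)])
    return np.r_[np.array(P)+.046*r-D*t,z], f-np.pi/2
def rel(th,D,**k):
    o=get_obs(); p,y=tgt(th,D,**k); x=Rn.from_quat(o["ee_rot"]).as_matrix()[:,0]; y0=np.arctan2(x[1],x[0])
    return np.round((p-o["eef_pos"])/.3,3), round((y-y0)/np.pi,3)
E
python3 - <<'E'
from arc import *
o=get_obs(); print(o["clock"],o["eef_pos"],o["finger_gap"])
im=get_image("scene"); print(rel(2.17,.042,z=.12),rel(2.17,.042))
hs=cv2.cvtColor(im,cv2.COLOR_RGB2HSV)
for P in([.6687,.026,.015],): u,v=map(int,proj("scene",np.array(P)));print(u,v,im[v-1:v+2,u-1:u+2].mean((0,1)))
red=cv2.inRange(hs,(0,150,80),(6,255,255))|cv2.inRange(hs,(174,150,80),(180,255,255))
n,l,s,c=cv2.connectedComponentsWithStats(red)
for i in range(1,n):
    if s[i,4]>4: print(s[i,4],c[i],onz("scene",*c[i],.033))
E
```

```text
16.1 [0.58710522 0.015      0.13175943] 0.00012219924968283295
(array([ 0.153, -0.336, -0.035]), np.float64(0.691)) (array([ 0.153, -0.336, -0.328]), np.float64(0.691))
217 190 [67.77777778 68.33333333 60.33333333]
9 [251. 181.] [ 0.6052 -0.0499  0.033 ]
43 [123.55813953 198.76744186] [0.8348 0.2242 0.033 ]
33 [ 80.18181818 211.21212121] [0.8895 0.3272 0.033 ]
21 [343.76190476 208.85714286] [ 0.3428 -0.1212  0.033 ]
163 [ 91.17791411 215.87730061] [0.8527 0.3193 0.033 ]
26 [172.61538462 220.30769231] [0.6728 0.1953 0.033 ]
6 [ 74.33333333 220.16666667] [0.875  0.3564 0.033 ]
111 [ 17.89189189 345.20720721] [0.6758 0.641  0.033 ]
```

>>> play_rows(
  rows=[
    [1, [0.153, -0.336, -0.035], [0, 0, 0.691]],
    [1, [0.153, -0.336, -0.035], [0, 0, 0.691]],
    [1, [0.153, -0.336, -0.035], [0, 0, 0.691]],
    [1, [0.153, -0.336, -0.035], [0, 0, 0.691]],
    [1, [0.153, -0.336, -0.035], [0, 0, 0.691]],
    [1, [0.153, -0.336, -0.035], [0, 0, 0.691]],
    [1, [0.153, -0.336, -0.035], [0, 0, 0.691]],
    [1, [0.153, -0.336, -0.035], [0, 0, 0.691]],
    [1, [0.153, -0.336, -0.035], [0, 0, 0.691]],
    [1, [0.153, -0.336, -0.035], [0, 0, 0.691]],
    [1, [0.153, -0.336, -0.035], [0, 0, 0.691]],
    [1, [0.153, -0.336, -0.035], [0, 0, 0.691]],
    [1, [0.153, -0.336, -0.035], [0, 0, 0.691]],
    [1, [0.153, -0.336, -0.035], [0, 0, 0.691]],
    [1, [0.153, -0.336, -0.035], [0, 0, 0.691]],
    [1, [0.153, -0.336, -0.035], [0, 0, 0.691]],
  ],
)

```text
clock: 17.75
eef_pos: [0.6308, -0.0859, 0.1178]
ee_rot: [0.406, 0.914, 0.002, -0.0]
wrist_force: [-0.0, -0.4, 0.2]
finger_gap: -0.0004
grasp_force: 0.0
```

```bash
python3 - <<'E'
from arc import *
o=get_obs(); print(o["clock"],o["eef_pos"],np.round(o["joint_positions"],2))
print(rel(2.17,.042))
# where the red pin head shows from the wrist
im=get_image("wrist");hs=cv2.cvtColor(im,cv2.COLOR_RGB2HSV)
red=cv2.inRange(hs,(0,150,80),(6,255,255))|cv2.inRange(hs,(174,150,80),(180,255,255))
n,l,s,c=cv2.connectedComponentsWithStats(red)
for i in range(1,n):
    if s[i,4]>20: print(s[i,4],c[i],onz("wrist",*c[i],.035))
E
```

```text
17.75 [ 0.63081677 -0.08590563  0.11783444] [ 0.27  0.64 -0.29  1.62  0.21  0.91  0.64]
(array([ 0.004,  0.   , -0.286]), np.float64(-0.0))
60 [ 6.15       34.53333333] [ 0.34   -0.1238  0.035 ]
158 [260.20886076 149.53164557] [ 0.6039 -0.0544  0.035 ]
40 [503.375 157.825] [0.779  0.1058 0.035 ]
```

>>> play_rows(
  rows=[
    [1, [0.004, 0, -0.15], [0, 0, 0]],
    [1, [0.004, 0, -0.25], [0, 0, 0]],
    [1, [0.004, 0, -0.286], [0, 0, 0]],
    [1, [0.004, 0, -0.286], [0, 0, 0]],
  ],
)

```text
clock: 18.2
eef_pos: [0.6314, -0.0856, 0.0319]
ee_rot: [0.407, 0.914, 0.002, -0.001]
wrist_force: [0.6, 0.4, 0.6]
finger_gap: -0.0002
grasp_force: 0.0
```

```bash
python3 - <<'E'
from arc import *
o=get_obs(); print(o["clock"],o["eef_pos"],o["wrist_force"])
for th,D in[(2.17,.032),(2.17,.024),(2.17,.018)]+[(t,.017) for t in np.arange(2.08,.95,-.1)]: a,b=rel(th,D);print(round(th,2),a.tolist(),b)
E
```

```text
18.2 [ 0.63141412 -0.08564184  0.03192351] [0.61255823 0.38113953 0.55223154]
2.17 [-0.02, 0.024, 0.0] 0.0
2.17 [-0.038, 0.044, 0.0] 0.0
2.17 [-0.052, 0.059, 0.0] 0.0
2.08 [-0.067, 0.069, 0.0] -0.028
1.98 [-0.08, 0.078, 0.0] -0.06
1.88 [-0.092, 0.089, 0.0] -0.092
1.78 [-0.103, 0.101, 0.0] -0.124
1.68 [-0.113, 0.114, 0.0] -0.156
1.58 [-0.122, 0.128, 0.0] -0.187
1.48 [-0.129, 0.143, 0.0] -0.219
1.38 [-0.134, 0.158, 0.0] -0.251
1.28 [-0.138, 0.174, 0.0] -0.283
1.18 [-0.141, 0.19, 0.0] -0.315
1.08 [-0.142, 0.206, 0.0] -0.347
0.98 [-0.141, 0.223, 0.0] -0.378
```

>>> play_rows(
  rows=[
    [1, [-0.02, 0.024, 0], [0, 0, 0]],
    [1, [-0.038, 0.044, 0], [0, 0, 0]],
    [1, [-0.052, 0.059, 0], [0, 0, 0]],
    [1, [-0.067, 0.069, 0], [0, 0, -0.028]],
    [1, [-0.08, 0.078, 0], [0, 0, -0.06]],
    [1, [-0.092, 0.089, 0], [0, 0, -0.092]],
    [1, [-0.103, 0.101, 0], [0, 0, -0.124]],
    [1, [-0.113, 0.114, 0], [0, 0, -0.156]],
  ],
)

```text
clock: 19.0
eef_pos: [0.5989, -0.0517, 0.0351]
ee_rot: [0.618, 0.787, 0.002, 0.003]
wrist_force: [1.5, -1.1, 1.3]
finger_gap: -0.0
grasp_force: 0.7
```

```bash
python3 - <<'E'
from arc import *
o=get_obs(); print(o["clock"],o["eef_pos"],o["wrist_force"])
for n in("scene","side"):
    im=get_image(n);hs=cv2.cvtColor(im,cv2.COLOR_RGB2HSV)
    red=cv2.inRange(hs,(0,140,70),(6,255,255))|cv2.inRange(hs,(174,140,70),(180,255,255))
    k,l,s,c=cv2.connectedComponentsWithStats(red)
    for i in range(1,k):
        p=onz(n,*c[i],.033)
        if np.hypot(p[0]-.63,p[1]+.01)<.09: print(n,s[i,4],c[i],p)
p,y=tgt(1.68,0);print("expected pin",p)
for t in np.arange(1.58,-.05,-.1): a,b=rel(t,.017);print(round(t,2),a.tolist(),b)
E
```

```text
19.0 [ 0.59893011 -0.05165948  0.03512794] [ 1.4844625  -1.09702932  1.28517085]
scene 15 [250.06666667 185.8       ] [ 0.595  -0.0329  0.033 ]
expected pin [ 0.59336481 -0.03492205  0.032     ]
1.58 [-0.013, 0.012, -0.01] -0.032
1.48 [-0.02, 0.026, -0.01] -0.063
1.38 [-0.025, 0.042, -0.01] -0.095
1.28 [-0.029, 0.058, -0.01] -0.127
1.18 [-0.032, 0.074, -0.01] -0.159
1.08 [-0.032, 0.09, -0.01] -0.191
0.98 [-0.032, 0.106, -0.01] -0.223
0.88 [-0.029, 0.122, -0.01] -0.254
0.78 [-0.025, 0.138, -0.01] -0.286
0.68 [-0.019, 0.154, -0.01] -0.318
0.58 [-0.012, 0.168, -0.01] -0.35
0.48 [-0.004, 0.182, -0.01] -0.382
0.38 [0.006, 0.195, -0.01] -0.414
0.28 [0.017, 0.207, -0.01] -0.445
0.18 [0.03, 0.218, -0.01] -0.477
0.08 [0.043, 0.227, -0.01] -0.509
-0.02 [0.057, 0.236, -0.01] -0.541
```

>>> play_rows(
  rows=[
    [1, [-0.009, 0.015, 0.005], [0, 0, -0.032]],
    [1, [-0.016, 0.029, 0.005], [0, 0, -0.063]],
    [1, [-0.021, 0.045, 0.005], [0, 0, -0.095]],
    [1, [-0.025, 0.061, 0.005], [0, 0, -0.127]],
    [1, [-0.028, 0.077, 0.005], [0, 0, -0.159]],
    [1, [-0.028, 0.093, 0.005], [0, 0, -0.191]],
    [1, [-0.028, 0.109, 0.005], [0, 0, -0.223]],
    [1, [-0.025, 0.125, 0.005], [0, 0, -0.254]],
    [1, [-0.021, 0.141, 0.005], [0, 0, -0.286]],
    [1, [-0.015, 0.157, 0.005], [0, 0, -0.318]],
    [1, [-0.008, 0.171, 0.005], [0, 0, -0.35]],
    [1, [0, 0.185, 0.005], [0, 0, -0.382]],
    [1, [0, 0.185, 0.005], [0, 0, -0.382]],
  ],
)

```text
clock: 20.4
eef_pos: [0.5988, 0.0049, 0.0356]
ee_rot: [0.953, 0.304, 0.001, 0.002]
wrist_force: [-0.1, 0.1, -0.3]
finger_gap: -0.0001
grasp_force: 0.0
```

```bash
cat > pin.py <<'E'
from arc import *
def pin():
  o=get_obs(); print(o["clock"],o["eef_pos"],o["wrist_force"])
  for n in("scene","side","wrist"):
    im=get_image(n);hs=cv2.cvtColor(im,cv2.COLOR_RGB2HSV)
    red=cv2.inRange(hs,(0,140,60),(6,255,255))|cv2.inRange(hs,(174,140,60),(180,255,255))
    k,l,s,c=cv2.connectedComponentsWithStats(red)
    for i in range(1,k):
        p=onz(n,*c[i],.033)
        if np.hypot(p[0]-.63,p[1]+.01)<.09: print(n,s[i,4],c[i],p)
E
python3 - <<'E'
from pin import *
pin()
p,y=tgt(.48,0);print("expected pin",p)
for t in np.arange(.48,-.1,-.1): a,b=rel(t,.017);print(round(t,2),a.tolist(),b)
E
```

```text
20.4 [0.5988171  0.00493972 0.03557385] [-0.06815727  0.05552736 -0.3260174 ]
scene 15 [233.6        192.93333333] [0.613  0.0179 0.033 ]
wrist 400 [255.02 218.55] [0.6102 0.0129 0.033 ]
expected pin [0.61145991 0.01377158 0.032     ]
0.48 [-0.004, 0.001, -0.012] -0.001
0.38 [0.006, 0.014, -0.012] -0.033
0.28 [0.017, 0.026, -0.012] -0.065
0.18 [0.029, 0.037, -0.012] -0.097
0.08 [0.043, 0.046, -0.012] -0.128
-0.02 [0.057, 0.054, -0.012] -0.16
```

>>> play_rows(
  rows=[
    [1, [0.009, 0.014, 0], [0, 0, -0.033]],
    [1, [0.019, 0.026, 0], [0, 0, -0.065]],
    [1, [0.031, 0.037, 0], [0, 0, -0.097]],
    [1, [0.044, 0.046, 0], [0, 0, -0.128]],
    [1, [0.05, 0.05, 0], [0, 0, -0.15]],
    [1, [0.05, 0.05, 0], [0, 0, -0.15]],
    [1, [0.05, 0.05, 0], [0, 0, -0.15]],
  ],
)

```text
clock: 21.25
eef_pos: [0.6137, 0.0185, 0.0354]
ee_rot: [0.997, 0.073, 0.0, 0.003]
wrist_force: [-0.3, -0.2, -0.1]
finger_gap: 0.0
grasp_force: 0.0
```

>>> play_rows(
  rows=[
    [1, [0.004, 0.0005, 0], [0, 0, 0]],
    [1, [0.007, 0.001, 0], [0, 0, 0]],
    [1, [0.007, 0.001, 0], [0, 0, 0]],
  ],
)

```text
clock: 21.55
eef_pos: [0.6156, 0.019, 0.0353]
ee_rot: [0.997, 0.072, -0.0, 0.002]
wrist_force: [-1.5, 1.1, 0.3]
finger_gap: 0.0002
grasp_force: 0.7
```

```bash
python3 - <<'E'
from pin import *
pin()
for t in(.1,0): print("expected pin",tgt(t,0)[0])
print(rel(0,.017))
E
```

```text
21.55 [0.61559935 0.01898076 0.03533073] [-1.51699484  1.05452186  0.28670376]
scene 9 [226.11111111 191.66666667] [0.6326 0.0271 0.033 ]
side 14 [279.5        193.71428571] [0.6313 0.0226 0.033 ]
wrist 441 [253.65759637 219.59410431] [0.6297 0.0217 0.033 ]
expected pin [0.62728922 0.02093566 0.032     ]
expected pin [0.63180885 0.02178146 0.032     ]
(array([-0.002,  0.002, -0.011]), np.float64(-0.003))
```

Nearly shut. I'll creep on until the stop pushes back.

>>> play_rows(
  rows=[
    [1, [0.004, 0.0005, 0], [0, 0, 0]],
    [1, [0.007, 0.001, 0], [0, 0, 0]],
    [1, [0.007, 0.001, 0], [0, 0, 0]],
  ],
)

```text
clock: 22.0
eef_pos: [0.6163, 0.0192, 0.0352]
ee_rot: [0.997, 0.072, -0.001, 0.002]
wrist_force: [-6.0, 0.1, 4.7]
finger_gap: -0.0002
grasp_force: 3.2
```

>>> play_rows(
  rows=[
    [1, [0.004, 0.0005, 0], [0, 0, 0]],
    [1, [0.007, 0.001, 0], [0, 0, 0]],
    [1, [0.007, 0.001, 0], [0, 0, 0]],
  ],
)

```text
clock: 22.3
eef_pos: [0.6168, 0.0194, 0.0349]
ee_rot: [0.997, 0.071, -0.003, 0.002]
wrist_force: [-10.7, -0.3, 6.7]
finger_gap: 0.0001
grasp_force: 5.3
```

The stop resists at 10 N, so the keeper is shut. I'll back off and verify.

>>> play_rows(
  rows=[
    [1, [-0.03, -0.004, 0], [0, 0, 0]],
    [1, [-0.1, -0.013, 0], [0, 0, 0]],
    [1, [-0.2, -0.026, 0.1], [0, 0, 0]],
    [1, [-0.25, -0.033, 0.25], [0, 0, 0]],
    [1, [-0.3, -0.04, 0.4], [0, 0, 0]],
    [1, [-0.3, -0.04, 0.5], [0, 0, 0]],
    [1, [-0.3, -0.04, 0.6], [0, 0, 0]],
    [1, [-0.3, -0.04, 0.6], [0, 0, 0]],
    [1, [-0.3, -0.04, 0.6], [0, 0, 0]],
  ],
)

```text
clock: 23.2
eef_pos: [0.5306, 0.0078, 0.2159]
ee_rot: [0.997, 0.072, 0.002, 0.002]
wrist_force: [0.3, 0.1, -0.8]
finger_gap: 0.0001
grasp_force: 0.0
```

```bash
python3 - <<'E'
from pin import *
pin()
im=get_image("wrist")[:,:,::-1];cv2.imwrite("pics/w9.png",im)
for t in(.1,0): print("expected pin",tgt(t,0)[0])
hs=cv2.cvtColor(im,cv2.COLOR_BGR2HSV)
# dark lens ring / brass stop pins
br=cv2.inRange(hs,(12,140,90),(25,255,255));k,l,s,c=cv2.connectedComponentsWithStats(br)
for i in range(1,k):
    p=onz("wrist",*c[i],.013)
    if s[i,4]>5 and np.hypot(p[0]-.67,p[1]-.02)<.09: print("brass",s[i,4],p)
E
```

```text
23.2 [0.53060127 0.00776333 0.21588672] [ 0.34845815  0.10294869 -0.75153687]
scene 14 [226.64285714 191.21428571] [0.6326 0.0248 0.033 ]
side 20 [279.15 193.75] [0.6305 0.0227 0.033 ]
wrist 85 [255.50588235  79.32941176] [0.6303 0.0218 0.033 ]
expected pin [0.62728922 0.02093566 0.032     ]
expected pin [0.63180885 0.02178146 0.032     ]
brass 11 [0.6929 0.0527 0.013 ]
brass 9 [0.6988 0.0098 0.013 ]
brass 21 [ 0.6381 -0.024   0.013 ]
```

```bash
python3 -c "
from rig import order
print(order.close_job())"
```

```text
the job is handed in; nothing more can be done
None
```

I handed the job in at about 23 s. By the force readings, the grey-green dish is home against the stop pins and the keeper is pushed to its stop behind it. The last images put the keeper pin at its shut position, and the fingers have backed clear. I never drove near the pinkish dish or the other things, and the hand-in gave no verdict.

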